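# Find the rocking pot lid and press it home

### The arm

A 6-joint arm with a two-finger parallel gripper is mounted at the origin on the work surface; the furniture and walls round the work are solid. World frame = base frame: x ahead of the robot, y to its left, z up, the work surface at z = 0. Lengths are in m, angles in degrees, forces in N, time in s.
With the tool pointing down it reaches from about 0.375 to 0.925 m from the base axis. Payload 5.7 kg.
Tool frame: the origin (TCP) lies at the very end of the fingers, on their centre line; the grasp point (between the pads) lies 19 mm behind it (arm.grip_point_offset is the distance from the TCP to the grasp point, in m); z points along the fingers, y is the direction in which the jaws open and shut (so a half turn about z gives the same grasp; the last joint's range is limited). The gripper opens to 88 mm and grips with 3 to 60 N. Pads are 20 mm wide; open, the fingers measure 115 mm over their backs; the gripper's body (75 mm by 178 mm) begins 61 mm behind the grasp point.
Start: joints at [60.269, 20.558, 86.54, -0, 72.909, -6.595], TCP at [0.236, 0.552, 0.223] pointing down, gripper open.
Joint ranges: [-170.27, 170.27], [-57.76, 135], [12.27, 136.19], [-55.21, 235.2], [11.17, 155.16], [-170.74, 170.74]. Speed limits (degrees/s): [136.94, 136.94, 180, 180, 180, 180].

### API

Orientations are given as a 3x3 rotation matrix whose columns are the frame's x, y, z axes.
In Python, from rig import arm, imaging gives the robot as it stands.
- The arm moves only by the tool move_arm, never from a script. Its argument "motion" is a list of rows, each a list of 2 entries, a list of its own where there are three numbers: the shift along the tool's x, y, z in mm, then the turn, a rotation vector about the tool's x, y, z in rad. In form: [[[tx, ty, tz], [rx, ry, rz]], ...]. A call has 1 to 5 rows; each row is the pose to reach, as a shift and turn from the pose commanded when the call began, along the tool's axes at that moment; what a row does not reach only later rows make up. A row lasts 1/8 s, in which the tool goes at most 62.5 mm and 10.7 degrees, less where a joint would pass 70% of its speed; a pose out of reach is approached as far as the arm can. A call with a gripper value outside its range is refused whole. "hand" is the opening, from -1 (shut) to 1 (fully open), set as the call begins (left out, the last holds). The fingers move at their own pace and stop on an object; "newtons" is the grip in N (left out, the last holds). Time passes only in rows, so rows that repeat a pose let the fingers close. It gives the time, the measured TCP pose, the force and the opening at its end, in the units of the state.
- arm.read_state(): the state, without advancing time (a new reading comes with each control period).
- imaging.get_image(name): name is "scene" or "top" or "wrist"; returns the picture (384x512x3 uint8, red, green, blue); there is no depth.
- imaging.calibration(name): a dict with "K" (3x3 intrinsics, pixels), "world_from_camera" (4x4, takes a point from camera to world coordinates). Camera axes: x right, y up, looking along -z (the intrinsics and any distortion apply to the point x, -y, -z); pixel columns grow to the right and rows downward; lengths in m; the calibration is good to about 2 mm. The wrist camera is an equidistant fisheye: a pixel r from the principal point sees the ray r / f radians off the axis. A picture is of the moment at which its call begins: read the wrist's pose just before it. calibration takes no time and is no camera call; for the wrist camera it gives the pose at the moment of the call.
- arm.close_job(): hands the job in, once; it reports no verdict.
The state is a dict: "clock": time; "joint_pos": joint angles; "dq": joint speeds; "effort": joint torques, N m; "eef_pos": TCP position; "orientation": TCP orientation; "contact_force": force on the tool from outside, world axes, zero at the start; "wrist_torque": the same for the moment, N m; "width": opening from 0.0 (shut) to 1.0 (fully open).
Only numpy, scipy, OpenCV 4.12 (cv2) and the standard library are available. Lean on these libraries where they do the work, as an engineer would, in place of code of your own. Each camera call takes 0.05 s, during which the arm holds its last target.

### The job

One of the four specimen pots in the grey block has a lid that is not pushed fully home. With the fingertips, press gently near the edge of one lid after another until you find the one that rocks, then press that lid down at its middle until it is fully home and level. Only press: do not lift or pull any lid, use no great force, and leave the other things on the desk where they are.

Things in the scene. Friction and masses are not known exactly. Their poses are not given: they have to be found in the camera images.
- holder: fixed grey plastic block, 84 x 330 x 30 mm, lying flat on the desk; origin at the centre of its underside, y axis along its length, z up. Four pots stand fixed in it in one row along its y axis, 80 mm apart (at y = -120, -40, 40, 120 mm).
- lid_1: one of four identical round white push-on lids, 64 mm across, 11 mm deep, each on a pot in the grey block, in no set order; origin at the centre of its flat top, z up. Home: level, rigid, top 62 mm above the desk. Loose (one of the four): about 4 mm higher; 3 to 5 N within 10 mm of its edge tips it about 0.17 rad, and it springs level when let go; 10 to 13 N at its centre slides it home for good.
- lid_2: one of four identical round white push-on lids, 64 mm across, 11 mm deep, each on a pot in the grey block, in no set order; origin at the centre of its flat top, z up. Home: level, rigid, top 62 mm above the desk. Loose (one of the four): about 4 mm higher; 3 to 5 N within 10 mm of its edge tips it about 0.17 rad, and it springs level when let go; 10 to 13 N at its centre slides it home for good.
- lid_3: one of four identical round white push-on lids, 64 mm across, 11 mm deep, each on a pot in the grey block, in no set order; origin at the centre of its flat top, z up. Home: level, rigid, top 62 mm above the desk. Loose (one of the four): about 4 mm higher; 3 to 5 N within 10 mm of its edge tips it about 0.17 rad, and it springs level when let go; 10 to 13 N at its centre slides it home for good.
- lid_4: one of four identical round white push-on lids, 64 mm across, 11 mm deep, each on a pot in the grey block, in no set order; origin at the centre of its flat top, z up. Home: level, rigid, top 62 mm above the desk. Loose (one of the four): about 4 mm higher; 3 to 5 N within 10 mm of its edge tips it about 0.17 rad, and it springs level when let go; 10 to 13 N at its centre slides it home for good.
- tube_a: sample tube with a lilac cap lying on the desk in front of the block, 17 x 100 x 17 mm; loose bystander, to be left alone; origin at the centre of its underside
- pen_blue: blue ball pen lying on the desk in front of the block, 10 x 140 x 9 mm; loose bystander, to be left alone; origin at the centre of its underside
- correction_fluid: small bottle with a blue cap standing in front of the block, 30 mm across, 72 mm high; loose bystander, to be left alone; origin at the centre of its underside

How it is judged:
By the outcome, as a careful person would: the job done as asked, in the order asked, and still so for the second after the job is handed in, with the robot touching nothing.
It also fails if it takes over 48 s, if anything falls off the work surface, if the arm or the gripper's body presses on something with over 40 N, if the wrist force passes 120 N, or if a joint passes its speed limit or range.

## Working session

There is one attempt and no reset: what is moved stays moved. The work goes in short steps, Python scripts to look and compute and a tool call to move; the robot and the scene stay as the last step left them, time stands still between calls to the robot, and variables do not carry over. Pictures are saved under pics/ and viewed, and the job is handed in when it is done.

Besides the shell and the picture viewer there is one more tool, called after "Request:" as name(argument=value, ...) on one line, values as JSON. move_arm: Moves the arm, as the interface text tells. Its arguments: {"type":"object","properties":{"motion":{"type":"array"},"hand":{"type":"number"},"newtons":{"type":"number"}},"required":["motion"]}

```bash
ls; mkdir -p pics; python3 - <<'E'
from rig import arm, imaging
import cv2
s=arm.read_state()
for k,v in s.items(): print(k,v)
for n in ("scene","top","wrist"):
    im=imaging.get_image(n); cv2.imwrite(f"pics/{n}0.png",im[:,:,::-1]); print(n,imaging.calibration(n))
E
```

```text
pics
clock 0.0
joint_pos [ 6.02693149e+01  2.05990480e+01  8.65985177e+01 -9.77261920e-04
  7.29099033e+01 -6.59441910e+00]
dq [-0.01365082  0.08570797 -0.09006184  0.02997233  0.06516975  0.06628884]
effort [-7.50437193e-04 -5.15371192e+01 -2.70716339e+01  6.72915392e-02
  3.49892420e-02 -1.65307843e-04]
eef_pos [0.23541126 0.55112686 0.22180117]
orientation [[-9.19574863e-01  3.92913772e-01 -9.16040114e-04]
 [ 3.92914789e-01  9.19573428e-01 -1.63686724e-03]
 [ 1.99218465e-04 -1.86514768e-03 -9.99998241e-01]]
contact_force [ 0.40077545 -0.11050606 -0.06152218]
wrist_torque [ 0.02501667  0.01364772 -0.01245574]
width 0.9972947986492209
scene {'K': array([[409.91779442,   0.        , 255.84985719],
       [  0.        , 409.91779442, 194.98176391],
       [  0.        ,   0.        ,   1.        ]]), 'world_from_camera': array([[ 0.82630166,  0.33729705, -0.45106127,  0.05334616],
       [-0.56322656,  0.49653447, -0.66047662, -0.53998809],
       [ 0.00119065,  0.79980261,  0.60026191,  0.58929448],
       [ 0.        ,  0.        ,  0.        ,  1.        ]])}
top {'K': array([[470.93730721,   0.        , 255.44615739],
       [  0.        , 470.93730721, 188.00803143],
       [  0.        ,   0.        ,   1.        ]]), 'world_from_camera': array([[-0.01534597,  0.99439217, -0.10463615,  0.35985226],
       [-0.99987769, -0.01557732, -0.00139412,  0.02140696],
       [-0.00301626,  0.10460195,  0.99450959,  0.8993337 ],
       [ 0.        ,  0.        ,  0.        ,  1.        ]])}
wrist {'K': array([[297.31863964,   0.        , 260.19005206],
       [  0.        , 297.31863964, 185.860482  ],
       [  0.        ,   0.        ,   1.        ]]), 'world_from_camera': array([[ 0.39340299, -0.88293893, -0.25622829,  0.16486729],
       [ 0.91936499,  0.37737505,  0.11115795,  0.5818822 ],
       [-0.00145152, -0.27929718,  0.96020361,  0.3832816 ],
       [ 0.        ,  0.        ,  0.        ,  1.        ]])}
```

View pics/scene0.png

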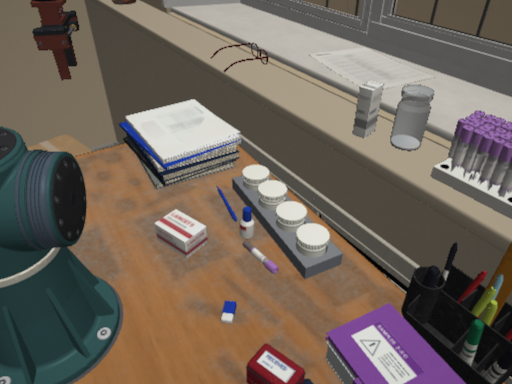

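View pics/top0.png

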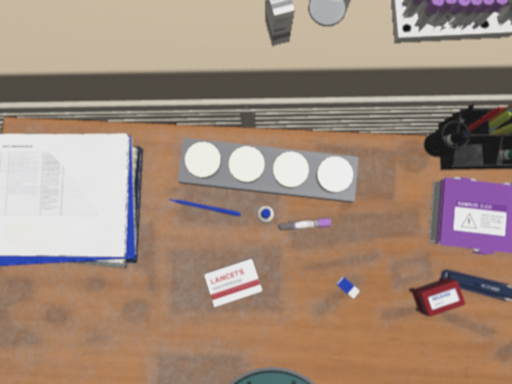

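View pics/wrist0.png

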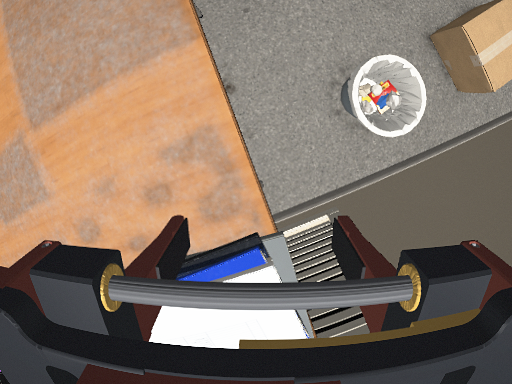

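The top view shows four lids in a row, at about (203,160), (247,164), (291,169) and (335,174). The block tilts slightly and the bystanders lie just below it. I'll measure the lids more closely.

```bash
cat > h.py <<'E'
import numpy as np, cv2
from rig import arm, imaging
def ray(n,uv,z):
    c=imaging.calibration(n);K=c["K"];T=c["world_from_camera"]
    d=np.linalg.inv(K)@np.array([uv[0],uv[1],1.]);d=T[:3,:3]@np.array([d[0],-d[1],-d[2]])
    return T[:3,3]+d*(z-T[2,3])/d[2]
def proj(n,p):
    c=imaging.calibration(n);K=c["K"];T=c["world_from_camera"]
    q=T[:3,:3].T@(np.array(p)-T[:3,3]); q=K@np.array([q[0],-q[1],-q[2]]); return q[:2]/q[2]
E
python3 - <<'E'
from h import *
im=cv2.imread("pics/top0.png")
m=((im.min(2)>190)).astype(np.uint8); m[:135]=0;m[205:]=0;m[:,:170]=0;m[:,370:]=0
n,l,st,c=cv2.connectedComponentsWithStats(m)
P=[]
for i in range(1,n):
    if st[i,4]>300:
        (e,ax,an)=cv2.fitEllipse(cv2.findContours((l==i).astype(np.uint8),0,cv2.CHAIN_APPROX_NONE)[0][0]); print(st[i],c[i],e,ax,ray("top",c[i],.062)); P.append(ray("top",c[i],.062))
P=np.array(P);print(np.linalg.norm(np.diff(P,axis=0),axis=1))
for p in P: print(proj("scene",p))
for uv in [(170,201),(240,213),(279,227),(331,223)]: print(ray("top",uv,.01))
print(ray("top",(266,214),.072))
for uv in [(182,138),(358,156),(355,200),(180,183)]: print('blk',ray("top",uv,.03))
cv2.imwrite("pics/tc.png",cv2.resize(im[125:245,160:370],None,fx=3.8,fy=3.8,interpolation=cv2.INTER_CUBIC))
im=cv2.imread("pics/scene0.png")
cv2.imwrite("pics/sc.png",cv2.resize(im[150:290,205:355],None,fx=4.2,fy=4.2,interpolation=cv2.INTER_CUBIC))
E
```

```text
[185 142  35  35 966] [202.17287785 158.82298137] (202.1610107421875, 158.82846069335938) (33.79819869995117, 34.57372283935547) [0.50227548 0.11766036 0.062     ]
[229 146  36  35 986] [246.23529412 163.21399594] (246.2367706298828, 163.21046447753906) (34.24203872680664, 34.845947265625) [0.49302837 0.0384511  0.062     ]
[273 152  36  35 984] [290.70121951 168.70223577] (290.70172119140625, 168.71128845214844) (34.11296463012695, 34.94057846069336) [ 0.48180416 -0.04123517  0.062     ]
[318 156  35  36 996] [335.05421687 173.57429719] (335.05279541015625, 173.5724639892578) (34.175540924072266, 35.27656555175781) [ 0.47173087 -0.12051432  0.062     ]
[0.07974721 0.08047288 0.07991655]
[255.81465878 170.80208406]
[272.71030676 188.68045992]
[291.26225904 209.42375164]
[312.87445453 232.88190383]
[0.43121297 0.1848839  0.01      ]
[0.40642712 0.05254865 0.01      ]
[ 0.37894192 -0.02054128  0.01      ]
[ 0.38494035 -0.11859758  0.01      ]
[0.40071629 0.00473898 0.072     ]
blk [0.54790165 0.15909345 0.03      ]
blk [ 0.50843977 -0.16987357  0.03      ]
blk [ 0.42612829 -0.16118639  0.03      ]
blk [0.46287606 0.16273025 0.03      ]
```

View pics/sc.png

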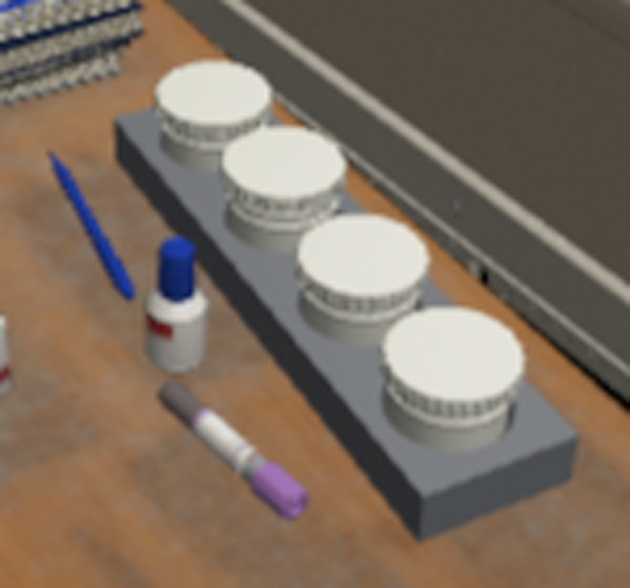

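View pics/tc.png

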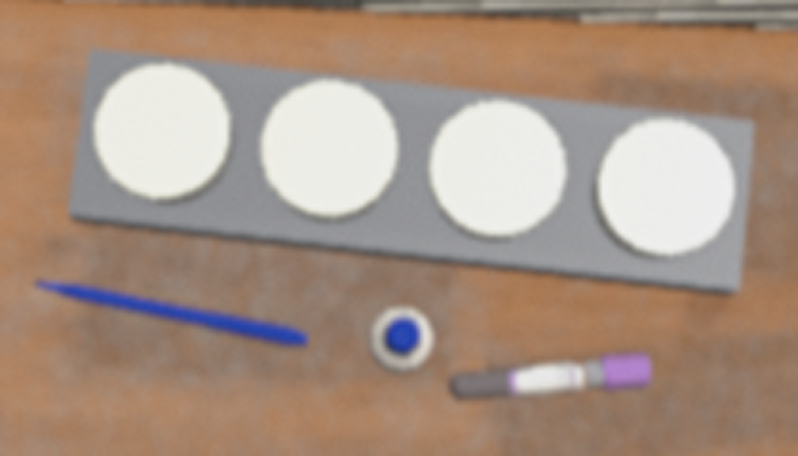

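Request:
move_arm(motion=[[[-43,-34,0],[0,0,-0.06]],[[-86,-68,0],[0,0,-0.12]],[[-129,-102,0],[0,0,-0.18]],[[-172,-136,0],[0,0,-0.24]],[[-215,-170,0],[0,0,-0.276]]], hand=-1, newtons=5)

```text
clock: 0.78
eef_pos: [0.3671, 0.3093, 0.2226]
orientation: [[-0.992, 0.126, 0.0], [0.126, 0.992, -0.0], [-0.0, -0.0, -1.0]]
contact_force: [0.8, -0.2, -0.5]
width: 0.473
```

```bash
cat >> h.py <<'E'
def shift(xyz):
    s=arm.read_state(); R=np.array(s["orientation"]); d=R.T@(np.array(xyz)-s["eef_pos"])*1000
    ty=np.array([.127,.992,0]); y=R.T@ty
    print("clock",s["clock"],"pos",np.round(s["eef_pos"],4),"F",np.round(s["contact_force"],2),"w",round(s["width"],3),"shift mm",np.round(d,1),"yaw turn about tool z",np.arctan2(-y[0],y[1]))
E
python3 - <<'E'
from h import *
shift([.4686,.122,.09])
E
```

```text
clock 0.775 pos [0.3671 0.3093 0.2226] F [ 0.81 -0.24 -0.51] w 0.473 shift mm [-124.2 -173.   132.6] yaw turn about tool z 0.0013416164051044453
```

Request:
move_arm(motion=[[[-31,-43,0],[0,0,0]],[[-62,-86,0],[0,0,0]],[[-93,-130,30],[0,0,0]],[[-124,-173,70],[0,0,0]],[[-124,-173,120],[0,0,0]]])

```text
clock: 1.4
eef_pos: [0.4711, 0.1209, 0.1026]
orientation: [[-0.991, 0.131, 0.005], [0.131, 0.991, -0.0], [-0.005, 0.0, -1.0]]
contact_force: [0.2, 0.9, -0.1]
width: 0.005
```

Request:
move_arm(motion=[[[0,0,0],[0,0,0]]])

```text
clock: 1.52
eef_pos: [0.4643, 0.1224, 0.0998]
orientation: [[-0.992, 0.129, -0.009], [0.129, 0.992, -0.001], [0.008, -0.002, -1.0]]
contact_force: [-0.1, 0.1, 0.1]
width: 0.003
```

```bash
python3 - <<'E'
from h import *
shift([.4686,.122,.07])
for n in ("scene","wrist"): cv2.imwrite(f"pics/{n}1.png",imaging.get_image(n)[:,:,::-1])
im=cv2.imread("pics/scene1.png")
cv2.imwrite("pics/sc1.png",cv2.resize(im[90:290,180:380],None,fx=3,fy=3,interpolation=cv2.INTER_CUBIC))
E
```

```text
clock 1.525 pos [0.4643 0.1224 0.0998] F [-0.12  0.06  0.12] w 0.003 shift mm [-4.6  0.2 29.7] yaw turn about tool z -0.0022845022113574974
```

View pics/sc1.png

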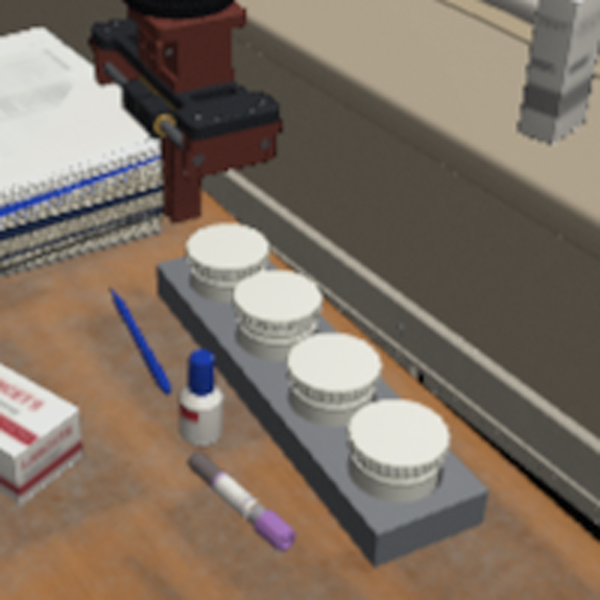

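View pics/wrist1.png

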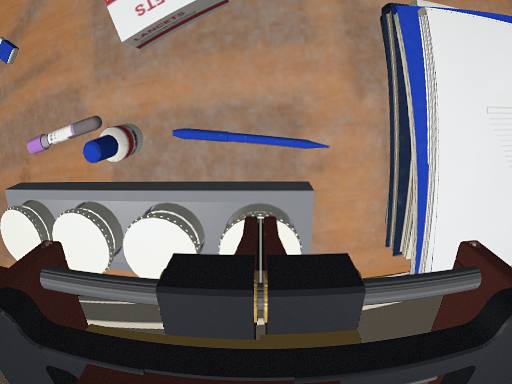

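```bash
python3 - <<'E'
from h import *
p=proj("scene",[.468,.122,.0998]); print(p,(p-[180,90])*3)
print(ray("top",(142,150),.05),ray("top",(142,150),.1))
shift([.4686,.122,.075])
E
```

```text
[242.09661305 160.5740463 ] [186.28983915 211.7221389 ]
[0.52240893 0.22914319 0.05      ] [0.51283927 0.21691383 0.1       ]
clock 1.625 pos [0.4673 0.1238 0.1032] F [ 0.39  0.5  -0.11] w 0.006 shift mm [-1.5 -1.6 28.2] yaw turn about tool z -0.0002920311924399333
```

Request:
move_arm(motion=[[[0,0,8],[0,0,0]],[[0,0,16],[0,0,0]],[[0,0,24],[0,0,0]],[[0,0,28],[0,0,0]],[[0,0,28],[0,0,0]]])

```text
clock: 2.25
eef_pos: [0.4673, 0.1235, 0.0743]
orientation: [[-0.992, 0.127, -0.001], [0.127, 0.992, -0.0], [0.001, -0.0, -1.0]]
contact_force: [-0.3, 0.2, -0.2]
width: 0.007
```

Request:
move_arm(motion=[[[0,0,1],[0,0,0]],[[0,0,2],[0,0,0]],[[0,0,4],[0,0,0]],[[0,0,6],[0,0,0]],[[0,0,6],[0,0,0]]])

```text
clock: 2.88
eef_pos: [0.4674, 0.1235, 0.0685]
orientation: [[-0.992, 0.127, -0.0], [0.127, 0.992, -0.0], [0.0, -0.0, -1.0]]
contact_force: [-0.2, 0.3, -0.2]
width: 0.003
```

Request:
move_arm(motion=[[[-1,0,0.5],[0,0,0]],[[-2,0,1],[0,0,0]],[[-2,0,1.5],[0,0,0]],[[-2,0,2],[0,0,0]],[[-2,0,2],[0,0,0]]])

```text
clock: 3.5
eef_pos: [0.4695, 0.1232, 0.0666]
orientation: [[-0.992, 0.127, -0.0], [0.127, 0.992, -0.0], [0.0, -0.0, -1.0]]
contact_force: [-0.1, 1.1, -0.4]
width: 0.007
```

Request:
move_arm(motion=[[[0,0,0.5],[0,0,0]],[[0,0,1],[0,0,0]],[[0,0,1.5],[0,0,0]],[[0,0,2],[0,0,0]],[[0,0,2],[0,0,0]]])

```text
clock: 4.12
eef_pos: [0.4695, 0.1232, 0.0646]
orientation: [[-0.992, 0.127, -0.0], [0.127, 0.992, -0.0], [0.0, -0.0, -1.0]]
contact_force: [0.1, -0.8, 0.4]
width: 0.004
```

Request:
move_arm(motion=[[[0,0,0.5],[0,0,0]],[[0,0,1],[0,0,0]],[[0,0,1.5],[0,0,0]],[[0,0,2],[0,0,0]],[[0,0,2],[0,0,0]]])

```text
clock: 4.75
eef_pos: [0.4695, 0.1232, 0.0626]
orientation: [[-0.992, 0.127, -0.0], [0.127, 0.992, -0.0], [0.0, -0.0, -1.0]]
contact_force: [-0.6, -1.1, -0.0]
width: 0.008
```

Request:
move_arm(motion=[[[0,0,0.4],[0,0,0]],[[0,0,0.8],[0,0,0]],[[0,0,0.8],[0,0,0]]])

```text
clock: 5.12
eef_pos: [0.4696, 0.1233, 0.062]
orientation: [[-0.992, 0.127, -0.0], [0.127, 0.992, -0.0], [0.0, -0.0, -1.0]]
contact_force: [-1.4, -1.1, 3.1]
width: 0.003
```

Request:
move_arm(motion=[[[0,0,0.1],[0,0,0]],[[0,0,0.1],[0,0,0]]])

```text
clock: 5.38
eef_pos: [0.4695, 0.1233, 0.0619]
orientation: [[-0.992, 0.127, -0.0], [0.127, 0.992, -0.0], [0.0, -0.0, -1.0]]
contact_force: [-1.3, -0.2, 4.9]
width: 0.007
```

Lid A is rigid: 4.9 N at z = 61.9 mm. Next is lid B.

Request:
move_arm(motion=[[[0,0,-12],[0,0,0]],[[0,-20,-14],[0,0,0]],[[0,-45,-14],[0,0,0]],[[0,-70,-14],[0,0,0]],[[0,-80,-14],[0,0,0]]])

```text
clock: 6.0
eef_pos: [0.4595, 0.043, 0.0762]
orientation: [[-0.992, 0.129, 0.001], [0.129, 0.992, -0.0], [-0.001, -0.0, -1.0]]
contact_force: [0.2, 1.3, 0.2]
width: 0.004
```

Request:
move_arm(motion=[[[0,0,0],[0,0,0]],[[0,0,2],[0,0,0]],[[0,0,4],[0,0,0]],[[0,0,6],[0,0,0]],[[0,0,6],[0,0,0]]])

```text
clock: 6.62
eef_pos: [0.4592, 0.0442, 0.0695]
orientation: [[-0.992, 0.127, -0.001], [0.127, 0.992, -0.0], [0.001, -0.0, -1.0]]
contact_force: [0.8, -0.4, -0.7]
width: 0.008
```

```bash
python3 - <<'E'
from h import *
shift([.4930-.0327,.0385+.0042,.068])
E
```

```text
clock 6.625 pos [0.4592 0.0442 0.0695] F [ 0.83 -0.39 -0.72] w 0.008 shift mm [-1.3 -1.3  1.5] yaw turn about tool z -3.791752966768818e-05
```

Request:
move_arm(motion=[[[-1,-1,0.5],[0,0,0]],[[-1,-1,1],[0,0,0]],[[-1,-1,1.5],[0,0,0]],[[-1,-1,2],[0,0,0]],[[-1,-1,2],[0,0,0]]])

```text
clock: 7.25
eef_pos: [0.4602, 0.0428, 0.0677]
orientation: [[-0.992, 0.128, -0.0], [0.128, 0.992, -0.0], [0.0, -0.0, -1.0]]
contact_force: [0.3, 0.7, 0.3]
width: 0.007
```

Request:
move_arm(motion=[[[0,0,0.5],[0,0,0]],[[0,0,1],[0,0,0]],[[0,0,1.5],[0,0,0]],[[0,0,1.5],[0,0,0]]])

```text
clock: 7.75
eef_pos: [0.4601, 0.0428, 0.0662]
orientation: [[-0.992, 0.127, -0.0], [0.127, 0.992, -0.0], [0.0, -0.0, -1.0]]
contact_force: [-0.7, 1.0, 0.6]
width: 0.005
```

Request:
move_arm(motion=[[[0,0,0.4],[0,0,0]],[[0,0,0.8],[0,0,0]],[[0,0,0.8],[0,0,0]]])

```text
clock: 8.12
eef_pos: [0.46, 0.0428, 0.0654]
orientation: [[-0.992, 0.127, -0.0], [0.127, 0.992, -0.0], [0.0, -0.0, -1.0]]
contact_force: [-0.5, 0.5, 1.0]
width: 0.011
```

Request:
move_arm(motion=[[[0,0,0.4],[0,0,0]],[[0,0,0.8],[0,0,0]],[[0,0,0.8],[0,0,0]]])

```text
clock: 8.5
eef_pos: [0.4601, 0.0428, 0.0646]
orientation: [[-0.992, 0.127, -0.0], [0.127, 0.992, -0.0], [0.0, -0.0, -1.0]]
contact_force: [-2.1, 0.6, 2.8]
width: 0.006
```

Request:
move_arm(motion=[[[0,0,0.4],[0,0,0]],[[0,0,0.8],[0,0,0]],[[0,0,0.8],[0,0,0]]])

```text
clock: 8.88
eef_pos: [0.4599, 0.0428, 0.0638]
orientation: [[-0.992, 0.127, -0.001], [0.127, 0.992, -0.0], [0.001, -0.0, -1.0]]
contact_force: [-2.3, 0.5, 2.5]
width: 0.009
```

Request:
move_arm(motion=[[[0,0,0.4],[0,0,0]],[[0,0,0.8],[0,0,0]],[[0,0,0.8],[0,0,0]]])

```text
clock: 9.25
eef_pos: [0.4599, 0.0428, 0.063]
orientation: [[-0.992, 0.127, -0.001], [0.127, 0.992, -0.0], [0.001, -0.0, -1.0]]
contact_force: [-2.9, 0.4, 4.2]
width: 0.006
```

```bash
python3 - <<'E'
from h import *
im=imaging.get_image("scene")[:,:,::-1]
cv2.imwrite("pics/sc2.png",cv2.resize(im[120:240,200:350],None,fx=4.5,fy=4.5,interpolation=cv2.INTER_CUBIC))
E
```

```text
(no output)
```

View pics/sc2.png

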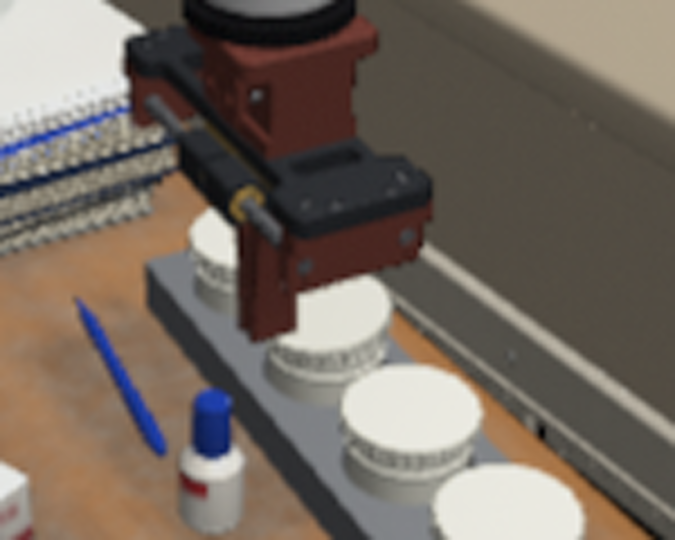

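Request:
move_arm(motion=[[[0,0,0.3],[0,0,0]],[[0,0,0.6],[0,0,0]],[[0,0,0.6],[0,0,0]]])

```text
clock: 9.68
eef_pos: [0.4599, 0.0428, 0.0624]
orientation: [[-0.992, 0.127, -0.001], [0.127, 0.992, -0.0], [0.001, -0.0, -1.0]]
contact_force: [-4.8, 0.3, 4.6]
width: 0.003
```

Lid B rocks: it gave softly from about 66 to 62.4 mm under 3–5 N. I'll lift off and move over its middle.

Request:
move_arm(motion=[[[0,0,-2],[0,0,0]],[[0,0,-6],[0,0,0]],[[0,0,-13],[0,0,0]],[[-15,0,-13],[0,0,0]],[[-30,0,-13],[0,0,0]]])

```text
clock: 10.3
eef_pos: [0.4921, 0.0387, 0.0758]
orientation: [[-0.992, 0.127, 0.002], [0.127, 0.992, -0.0], [-0.002, 0.0, -1.0]]
contact_force: [0.6, 1.3, 0.1]
width: 0.004
```

Request:
move_arm(motion=[[[-3,0,0],[0,0,0]],[[-3,0,0],[0,0,0]],[[-3,0,2],[0,0,0]],[[-3,0,2],[0,0,0]]])

```text
clock: 10.8
eef_pos: [0.4922, 0.0387, 0.0732]
orientation: [[-0.992, 0.127, -0.001], [0.127, 0.992, -0.0], [0.001, -0.0, -1.0]]
contact_force: [0.4, 0.6, 0.3]
width: 0.005
```

```bash
python3 - <<'E'
from h import *
shift([.4930,.0385,.067])
im=imaging.get_image("scene")[:,:,::-1]
cv2.imwrite("pics/sc3.png",cv2.resize(im[120:240,200:350],None,fx=4.5,fy=4.5,interpolation=cv2.INTER_CUBIC))
E
```

```text
clock 10.8 pos [0.4922 0.0387 0.0732] F [0.35 0.6  0.32] w 0.005 shift mm [-0.8 -0.1  6.2] yaw turn about tool z -0.0004062335355646926
```

View pics/sc3.png

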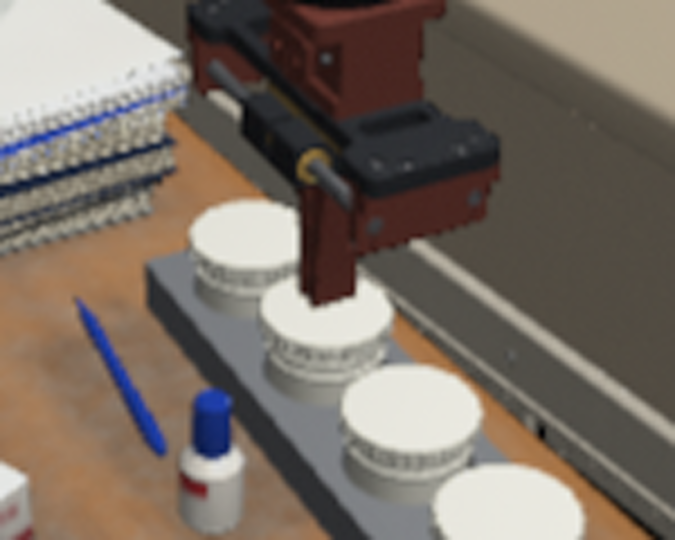

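Request:
move_arm(motion=[[[0,0,2],[0,0,0]],[[0,0,4],[0,0,0]],[[0,0,5.5],[0,0,0]],[[0,0,6.5],[0,0,0]],[[0,0,7],[0,0,0]]])

```text
clock: 11.48
eef_pos: [0.493, 0.0386, 0.0667]
orientation: [[-0.992, 0.127, -0.0], [0.127, 0.992, -0.0], [0.0, -0.0, -1.0]]
contact_force: [-0.4, -0.2, 7.2]
width: 0.006
```

Request:
move_arm(motion=[[[0,0,0.3],[0,0,0]],[[0,0,0.6],[0,0,0]],[[0,0,0.6],[0,0,0]]])

```text
clock: 11.85
eef_pos: [0.493, 0.0386, 0.0665]
orientation: [[-0.992, 0.127, 0.0], [0.127, 0.992, -0.0], [-0.0, -0.0, -1.0]]
contact_force: [-2.7, -0.3, 8.0]
width: 0.005
```

Request:
move_arm(motion=[[[0,0,0.3],[0,0,0]],[[0,0,0.5],[0,0,0]],[[0,0,0.5],[0,0,0]]])

```text
clock: 12.22
eef_pos: [0.493, 0.0386, 0.0661]
orientation: [[-0.992, 0.127, 0.0], [0.127, 0.992, -0.0], [-0.0, -0.0, -1.0]]
contact_force: [-2.8, 0.2, 8.1]
width: 0.005
```

Request:
move_arm(motion=[[[0,0,0.3],[0,0,0]],[[0,0,0.5],[0,0,0]],[[0,0,0.5],[0,0,0]]])

```text
clock: 12.6
eef_pos: [0.493, 0.0386, 0.0656]
orientation: [[-0.992, 0.127, 0.0], [0.127, 0.992, -0.0], [-0.0, -0.0, -1.0]]
contact_force: [-1.4, 0.2, 8.5]
width: 0.004
```

Request:
move_arm(motion=[[[0,0,0.3],[0,0,0]],[[0,0,0.6],[0,0,0]],[[0,0,0.6],[0,0,0]]])

```text
clock: 12.98
eef_pos: [0.493, 0.0386, 0.065]
orientation: [[-0.992, 0.127, 0.0], [0.127, 0.992, -0.0], [-0.0, -0.0, -1.0]]
contact_force: [-2.6, 0.1, 8.7]
width: 0.004
```

Request:
move_arm(motion=[[[0,0,0.3],[0,0,0]],[[0,0,0.6],[0,0,0]],[[0,0,0.6],[0,0,0]]])

```text
clock: 13.35
eef_pos: [0.493, 0.0386, 0.0644]
orientation: [[-0.992, 0.127, 0.0], [0.127, 0.992, -0.0], [-0.0, -0.0, -1.0]]
contact_force: [-2.9, 0.4, 9.2]
width: 0.004
```

It is sliding down at about 9 N, so I'll continue until it stops.

Request:
move_arm(motion=[[[0,0,0.3],[0,0,0]],[[0,0,0.6],[0,0,0]],[[0,0,0.9],[0,0,0]],[[0,0,0.9],[0,0,0]]])

```text
clock: 13.85
eef_pos: [0.493, 0.0386, 0.0635]
orientation: [[-0.992, 0.127, 0.0], [0.127, 0.992, -0.0], [-0.0, -0.0, -1.0]]
contact_force: [-1.7, -0.1, 9.1]
width: 0.006
```

Request:
move_arm(motion=[[[0,0,0.3],[0,0,0]],[[0,0,0.6],[0,0,0]],[[0,0,0.9],[0,0,0]],[[0,0,0.9],[0,0,0]]])

```text
clock: 14.35
eef_pos: [0.493, 0.0386, 0.0626]
orientation: [[-0.992, 0.127, 0.0], [0.127, 0.992, -0.0], [-0.0, -0.0, -1.0]]
contact_force: [-2.7, 0.4, 9.6]
width: 0.005
```

Request:
move_arm(motion=[[[0,0,0.2],[0,0,0]],[[0,0,0.4],[0,0,0]],[[0,0,0.4],[0,0,0]]])

```text
clock: 14.72
eef_pos: [0.493, 0.0386, 0.0622]
orientation: [[-0.992, 0.127, 0.0], [0.127, 0.992, -0.0], [-0.0, -0.0, -1.0]]
contact_force: [-2.7, -0.0, 10.4]
width: 0.003
```

Request:
move_arm(motion=[[[0,0,0.2],[0,0,0]],[[0,0,0.2],[0,0,0]],[[0,0,0.2],[0,0,0]]])

```text
clock: 15.1
eef_pos: [0.493, 0.0386, 0.0622]
orientation: [[-0.992, 0.127, 0.0], [0.127, 0.992, -0.0], [-0.0, -0.0, -1.0]]
contact_force: [-2.9, 0.2, 11.9]
width: 0.0
```

Request:
move_arm(motion=[[[0,0,0.1],[0,0,0]],[[0,0,0.2],[0,0,0]],[[0,0,0.2],[0,0,0]]])

```text
clock: 15.48
eef_pos: [0.4931, 0.0386, 0.0622]
orientation: [[-0.992, 0.127, 0.0], [0.127, 0.992, -0.0], [-0.0, -0.0, -1.0]]
contact_force: [-3.1, 0.7, 13.9]
width: 0.005
```

Force now climbs with no motion at 62.2 mm. I'll lift off and repeat the gentle edge press on this lid to verify.

Request:
move_arm(motion=[[[0,0,-3],[0,0,0]],[[0,0,-9],[0,0,0]],[[8,0,-10],[0,0,0]],[[22,0,-10],[0,0,0]],[[33,0,-10],[0,0,0]]])

```text
clock: 16.1
eef_pos: [0.4583, 0.043, 0.0708]
orientation: [[-0.992, 0.127, -0.002], [0.127, 0.992, 0.0], [0.002, -0.0, -1.0]]
contact_force: [0.2, -0.5, 0.1]
width: 0.006
```

Request:
move_arm(motion=[[[0,0,0],[0,0,0]],[[0,0,2],[0,0,0]],[[0,0,5],[0,0,0]],[[0,0,7.5],[0,0,0]],[[0,0,7.5],[0,0,0]]])

```text
clock: 16.73
eef_pos: [0.4602, 0.0428, 0.0632]
orientation: [[-0.992, 0.128, -0.001], [0.128, 0.992, -0.0], [0.001, -0.0, -1.0]]
contact_force: [0.1, -1.2, -0.4]
width: 0.003
```

```bash
python3 - <<'E'
from h import *
shift([.4602,.0427,.0622])
im=imaging.get_image("scene")[:,:,::-1]
cv2.imwrite("pics/sc4.png",cv2.resize(im[120:240,200:350],None,fx=4.5,fy=4.5,interpolation=cv2.INTER_CUBIC))
E
```

```text
clock 16.725 pos [0.4602 0.0428 0.0632] F [ 0.07 -1.16 -0.41] w 0.003 shift mm [-0. -0.  1.] yaw turn about tool z -0.0005708435840773422
```

View pics/sc4.png

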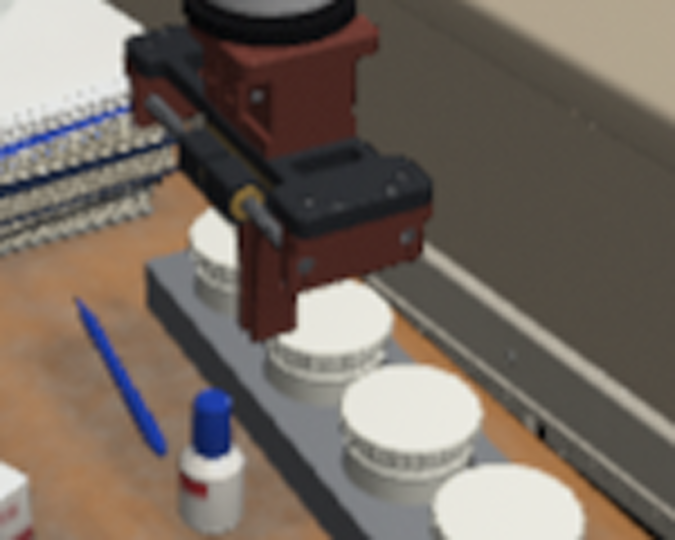

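Request:
move_arm(motion=[[[0,0,0.5],[0,0,0]],[[0,0,1],[0,0,0]],[[0,0,1],[0,0,0]]])

```text
clock: 17.15
eef_pos: [0.4602, 0.0428, 0.0626]
orientation: [[-0.992, 0.128, -0.0], [0.128, 0.992, -0.0], [0.0, -0.0, -1.0]]
contact_force: [0.6, 0.3, 0.2]
width: 0.003
```

Request:
move_arm(motion=[[[0,0,0.2],[0,0,0]],[[0,0,0.3],[0,0,0]],[[0,0,0.3],[0,0,0]]])

```text
clock: 17.52
eef_pos: [0.4602, 0.0428, 0.0623]
orientation: [[-0.992, 0.127, 0.0], [0.127, 0.992, -0.0], [-0.0, -0.0, -1.0]]
contact_force: [0.2, 0.3, -0.6]
width: 0.007
```

Request:
move_arm(motion=[[[0,0,0.2],[0,0,0]],[[0,0,0.4],[0,0,0]],[[0,0,0.4],[0,0,0]]])

```text
clock: 17.9
eef_pos: [0.4602, 0.0428, 0.062]
orientation: [[-0.992, 0.127, -0.0], [0.127, 0.992, -0.0], [0.0, -0.0, -1.0]]
contact_force: [0.1, -0.0, 3.3]
width: 0.006
```

Request:
move_arm(motion=[[[0,0,0.2],[0,0,0]],[[0,0,0.2],[0,0,0]]])

```text
clock: 18.15
eef_pos: [0.4602, 0.0428, 0.0618]
orientation: [[-0.992, 0.128, -0.0], [0.128, 0.992, -0.0], [0.0, -0.0, -1.0]]
contact_force: [-1.3, 0.1, 4.5]
width: 0.007
```

It is rigid now, the same as lid A. I'll retreat straight up and take a final look.

Request:
move_arm(motion=[[[0,0,-4],[0,0,0]],[[0,0,-15],[0,0,0]],[[0,0,-45],[0,0,0]],[[0,0,-80],[0,0,0]],[[0,0,-110],[0,0,0]]])

```text
clock: 18.77
eef_pos: [0.4604, 0.0428, 0.1735]
orientation: [[-0.992, 0.127, 0.001], [0.127, 0.992, -0.0], [-0.001, -0.0, -1.0]]
contact_force: [0.0, -0.4, -1.2]
width: 0.002
```

Request:
move_arm(motion=[[[0,40,-10],[0,0,0]],[[0,80,-20],[0,0,0]],[[0,120,-20],[0,0,0]],[[0,140,-20],[0,0,0]],[[0,140,-20],[0,0,0]]])

```text
clock: 19.4
eef_pos: [0.4782, 0.1827, 0.1922]
orientation: [[-0.992, 0.125, 0.001], [0.125, 0.992, 0.0], [-0.001, 0.0, -1.0]]
contact_force: [0.3, -0.1, -0.2]
width: 0.007
```

```bash
python3 - <<'E'
from h import *
im=imaging.get_image("scene")[:,:,::-1]
cv2.imwrite("pics/sc5.png",cv2.resize(im[150:290,205:355],None,fx=4.2,fy=4.2,interpolation=cv2.INTER_CUBIC))
E
```

```text
(no output)
```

View pics/sc5.png

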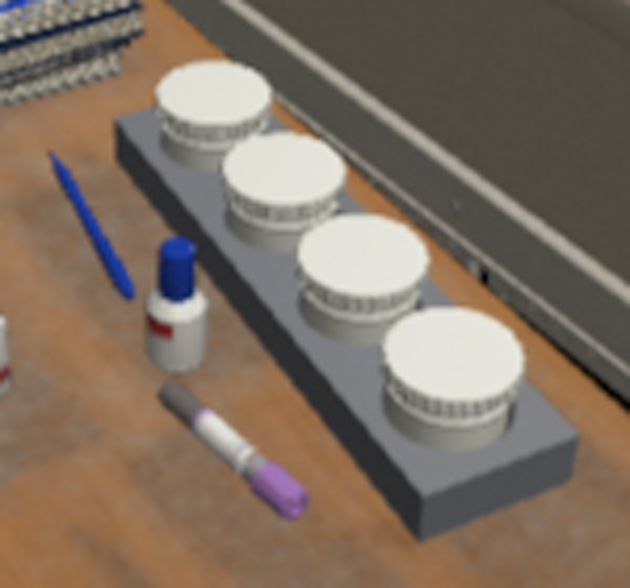

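In the crop, the second lid's top edge is now at row 133, against 127 before. It has dropped level with the rest, and the pen, bottle and tube have not moved.

```bash
python3 -c "
from rig import arm
print(arm.close_job(), arm.read_state()['clock'])"
```

```text
the job is handed in; nothing more can be done
the job is handed in; nothing more can be done
```

The loose lid was the second from the robot's left. It is now fully home and level, and I handed the job in at about 19.5 s of the 48 s allowed.

- **Search:** I pressed the front edge of the leftmost lid first. It was rigid at 62 mm with 4.9 N. The second lid tipped from about 66 to 62.4 mm under 3–5 N, so I stopped there and did not press the third and fourth.
- **Pressing home:** Pressed at its middle, the lid slid down at about 8–10 N. It stopped at 62.2 mm, and the force reached 13.9 N with no further movement.
- **Checks:** A second gentle edge press on that lid was rigid at 62 mm with 4.5 N, like the first one. The last picture shows it lower and level with the others. The pen, tube and bottle had not moved, and the arm was clear.
- **Small disagreements:** The lid stopped at 62.2 mm at its middle but read 61.8–62.0 mm at its edge, which I take as measurement error. It also began to slide at slightly less than the stated 10 N.

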